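# Hand-tap socket blanks on the tapping stand

## Task

Thread the wooden socket blanks that wait on the bench one at a time on the hand tapping stand, the square-headed one first if both are there: work the blank fully home in the carriage's snug holder (twisting it as you press helps), slide the carriage right in under the tap, then crank the tap half a turn forward and a quarter turn back, over and over, until it is one whole turn down. Wind the tap back up, slide the carriage out, and stand the blank upright on the floor of the plywood tray. Finish with the tap up, the carriage out and the things at the far side of the bench left alone.

Things in the scene. Friction and masses are not known exactly. Their poses are not given: they have to be found in the camera images.
- stand: White hand tapping stand, fixed; base plate 130 x 410 mm. Origin: on the bench, on the vertical axis of tap and crank. Its y axis is the way the carriage slides in. Its column (60 x 45 mm) stands 95 mm along +y of the tap's axis; a head 56 mm wide, 145 to 180 mm above the bench, reaches from it over the axis. The tap hangs below the head, the crank is on top.
- tap (a joint): Turn of crank and tap, rad: 0 fully up (a stop), grows forward, clockwise from above; 2 pi is full depth, a stop lies just past it at 6.45. Crank and tap sink 15 mm per turn. At 0 the crank points along the stand's +x and the tap's tip is 4 mm above a seated blank. Takes about 4 N at the knob; stays where left.
- crank_grip (a point): On the crank's upright black knob, 22 mm across, 50 mm long, spinning freely on the crank; the point is on its axis, 17 mm below its top, 50 mm from the tap's axis, 245 mm above the bench when the tap is up. The crank's arm passes 34 mm below it. The point turns with the crank.
- tap_tip (a point): Tip of the steel tap, on its axis, 111 mm above the bench when the tap is up. It is 68 mm above the origin of a blank seated under it, 4 mm above its top; at full depth, one turn, it is 53 mm above that origin.
- carriage (a joint): How far the carriage is slid in, m: 0 out, where blanks are put in and taken out; 0.15 right in at its stop, the holder exactly under the tap. Takes about 3 N; stays where left. Unless the tap is up, a blank in the holder catches on it.
- holder_rim (a point): Centre of the mouth of the carriage's holder, 73 mm above the bench: a dark steel block 90 mm square, round bore 59 mm wide, 35 mm deep, open upward. Three spring balls 12 mm below the rim squeeze the spigot: a blank let in stops about 20 mm short of home, then takes 8 to 18 N straight down, less if twisted to and fro; as much to pull out. Axes as the stand's.
- carriage_post (a point): The carriage's upright black post, 22 mm across, its handle for pushing and pulling, 110 mm from the holder's centre towards the stand's -y. The point is on its axis, 12 mm below its top, 88 mm above the bench; the post is free for 55 mm below it.
- blank_square: Square-headed socket blank. Pale wood, 64 mm tall, 0.2 kg, stands on its foot: a head 66 mm square, its faces along the body's x and y, 34 mm tall, with a 20 mm bore open upward, over a round spigot 56 mm across, 30 mm long, its last 9 mm tapering to 52 mm. Origin: centre of the foot's underside, z up. Fully home, the head's shoulder is flush on the holder's rim, the origin 30 mm below holder_rim. May be absent.
- blank_round: Round-headed socket blank. Pale wood, 64 mm tall, 0.2 kg, stands on its foot: a round head 66 mm across, 34 mm tall, with a 20 mm bore open upward, over a round spigot 56 mm across, 30 mm long, its last 9 mm tapering to 52 mm. Origin: centre of the foot's underside, z up. Fully home, the head's shoulder is flush on the holder's rim, the origin 30 mm below holder_rim. May be absent.
- tray: Open plywood tray, 250 mm along its x, 165 mm along its y, walls 30 mm high and 6 mm thick, floor 6 mm thick, fixed to the bench. Origin: centre of its underside. The finished blanks stand in it side by side, 110 mm apart along its x.
- screwdriver: Bystander, to be left alone: a screwdriver with a red handle, lying at the far side.
- wax_tin: Bystander, to be left alone: a closed metal tin, 64 mm across and 70 mm tall, standing at the far side.
- mallet: Bystander, to be left alone: a hammer-shaped mallet lying at the far side.
Mind the look-alikes: they are no part of the job. What is shaped like the blank_square but blue or green is not meant.

How it is judged:
By the outcome, as a careful person would: the job done as asked, in the order asked, and still so for the second after the job is handed in, with the robot touching nothing.
Of blank_square, blank_round only 1 to 2 are there at a start; the rules pass over those that are not, and their reading is None.
At some moment in a run one of blank_square, blank_round may be knocked a few centimetres aside while the robot is not near it.
It also fails if it takes over 210 s, if anything falls off the work surface, if the arm or the gripper's body presses on something with over 40 N, if the wrist force passes 120 N, or if a joint passes its speed limit or range.

## Robot

A 6-joint arm with a two-finger parallel gripper is mounted at the origin on the work surface. World frame = base frame: x ahead of the robot, y to its left, z up, the work surface at z = 0. Lengths are in m, angles in rad, forces in N, time in s.
With the tool pointing down it reaches from about 0.35 to 0.85 m from the base axis. Payload 8.1 kg.
Tool frame: the origin (TCP) lies midway between the tips of the shut fingers; the grasp point (between the pads) lies 19 mm behind it (ctrl.pinch_z is the distance from the TCP to the grasp point, in m); z points along the fingers, y is the line along which they close (so a half turn about z gives the same grasp; the last joint's range is limited). The gripper opens to 85 mm and grips with 20 to 120 N. Pads are 22 mm wide; open, the fingers measure 114 mm over their backs; the gripper's body (76 mm by 85 mm) begins 54 mm behind the grasp point. The pads swing forward as they close: fully open they stand 13 mm farther back than shut.
Start: joints at [1.264, 0.13, 1.488, -0, 1.523, -0.085], TCP at [0.132, 0.585, 0.199] pointing down, gripper open.
Joint ranges: [-2.96, 2.96], [-0.89, 2.26], [0.02, 2.5], [-1.34, 4.48], [0, 2.73], [-2.66, 2.66]. Speed limits (rad/s): [2.39, 2.39, 2.79, 3.14, 3.14, 3.14].

## Interface

Orientations are given as a rotation vector (axis times angle).
In Python, from plant import ctrl, effector, kin, imaging gives the robot as it stands. The module is installed in compiled form; this text tells all that it offers. Calls block until the motion is done:
- ctrl.move_ptp(position, orientation): joint-space move of the TCP to a pose.
- ctrl.line_to(position, v=0.15, ori=None, contact_N=None): straight line of the TCP; ori=None keeps the orientation; v is the mean speed in m/s. With contact_N (N) it stops when the force on the tool has changed by that much, and returns True; else False.
- ctrl.move_j(angles): joint-space move.
- effector.open_jaws() and effector.grasp(): open the fingers fully, or close them until they stop; the grip force is fixed at half the most.
- ctrl.wait(seconds).
- kin.ik(position, orientation): joint angles nearest the present ones, or None.
- ctrl.sense(): the state.
- imaging.grab_frame(name): name is "side" or "top"; returns the picture (480x640x3 uint8, red, green, blue); there is no depth.
- imaging.camera_info(name): a dict with "mtx" (3x3 intrinsics, pixels), "position" and "orientation" of the camera in the world. Camera axes: x right, y down, z forward; pixel columns grow to the right and rows downward; lengths in m; the calibration is good to about 2 mm. A picture is of the moment at which its call begins. camera_info takes no time and is no camera call.
A pose or a line that the arm cannot do raises ctrl.MotionError and nothing moves.
- ctrl.sign_off(): hands the job in; it is judged then, once.
The state is a dict: "time_s": time; "joint_pos": joint angles; "qd": joint speeds; "tau": joint torques, N m; "eef_pos": TCP position; "orientation": TCP orientation; "wrist_force": force on the tool from outside, world axes, zero at the start; "ft_torque": the same for the moment, N m; "finger_gap": finger opening in m; "grip_force": force on a finger pad.
Only numpy, scipy, OpenCV 4.12 (cv2) and the standard library are available. Lean on these libraries where they do the work, as an engineer would, in place of code of your own. Each camera call takes 0.05 s, during which the arm holds its last target. There are 200 camera calls.

## Working session

There is one attempt and no reset: what is moved stays moved. The work goes in short steps, each a Python script; the robot and the scene stay as the last script left them, time stands still between calls to the robot, and variables do not carry over. Pictures are saved under pics/ and viewed, at most 14 in all, crops included, and the job is handed in when it is done.

```bash
mkdir -p pics; ls
python3 - <<'E'
from plant import ctrl, effector, kin, imaging
import cv2, numpy as np
for n in("side","top"):
    cv2.imwrite(f"pics/{n}0.png",imaging.grab_frame(n)[:,:,::-1]); i=imaging.camera_info(n); print(n,{k:np.round(v,4).tolist() for k,v in i.items()})
s=ctrl.sense(); print(s, ctrl.pinch_z)
E
```

```text
pics
side {'mtx': [[543.6055, 0.0, 309.5043], [0.0, 543.6055, 243.1421], [0.0, 0.0, 1.0]], 'position': [0.4431, -0.854, 0.9329], 'orientation': [-2.3217, 0.2781, -0.1028]}
top {'mtx': [[480.0304, 0.0, 321.2691], [0.0, 480.0304, 242.3846], [0.0, 0.0, 1.0]], 'position': [0.4855, -0.0543, 1.354], 'orientation': [-2.162, 2.1656, -0.132]}
{'time_s': 0.1, 'joint_pos': array([ 1.26358207e+00,  1.31112143e-01,  1.48914317e+00,  1.88018675e-05,
        1.52299683e+00, -8.53755650e-02]), 'qd': array([ 2.98572220e-04, -2.34679320e-03, -1.89908920e-03, -7.37197793e-05,
        1.20568879e-03,  2.92085787e-04]), 'tau': array([ 1.50221102e-03, -5.70947564e+01, -5.01944661e+01, -2.42882425e-04,
        8.10372003e-03, -1.09413662e-05]), 'eef_pos': array([0.13180864, 0.58479543, 0.19854848]), 'orientation': array([-3.47712761e-01, -3.12194563e+00,  2.55061890e-03]), 'wrist_force': array([ 0.29564577, -0.14701677, -0.07280239]), 'ft_torque': array([-0.00403674,  0.00599564, -0.02152267]), 'grip_force': 0.0, 'finger_gap': 0.08542320676063651} 0.0187
```

View pics/side0.png

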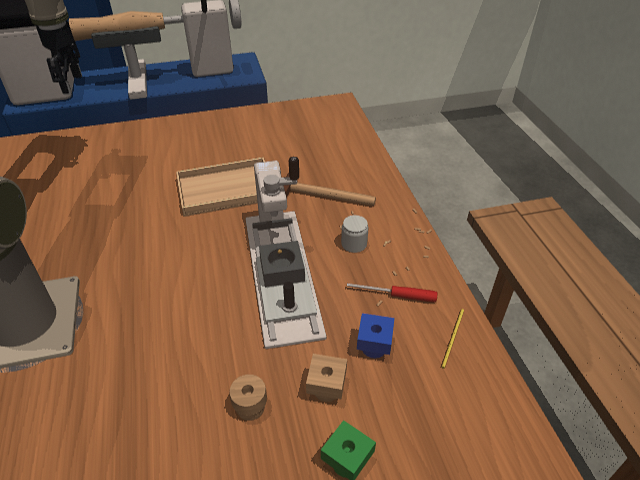

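View pics/top0.png

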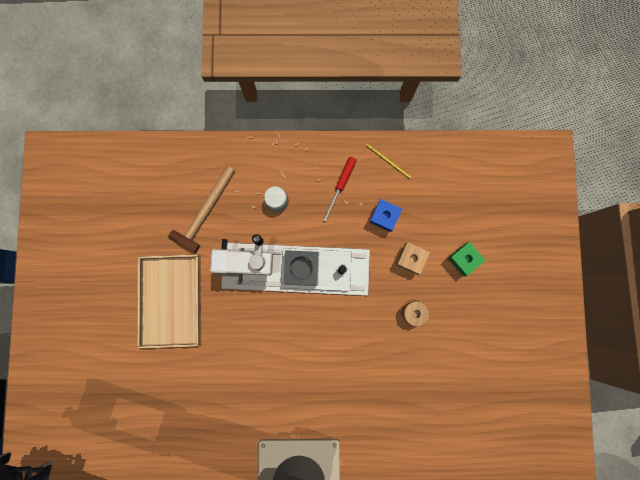

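Candidates: pale square head, top (413,258) / side (327,378), is the target. The pale round head is at top (416,314) / side (248,397). The look-alikes are blue at top (386,215) and green at top (468,259). The stand's knob is at top (257,239), the post at (342,269), the bore at (301,268), and the tray at (168,301). Next is a close crop.

```bash
cat > h.py <<'E'
from plant import ctrl, effector, kin, imaging
import cv2, numpy as np
from scipy.spatial.transform import Rotation as R
def ray(name,uv,z):
    i=imaging.camera_info(name); d=R.from_rotvec(i["orientation"]).as_matrix()@np.linalg.inv(i["mtx"])@np.array([uv[0],uv[1],1.]); p=np.array(i["position"])
    return p+d*(z-p[2])/d[2]
def proj(name,P):
    i=imaging.camera_info(name); q=i["mtx"]@(R.from_rotvec(i["orientation"]).as_matrix().T@(np.array(P)-i["position"])); return q[:2]/q[2]
def two(uvt,uvs):
    A=[];b=[]
    for n,uv in(("top",uvt),("side",uvs)):
        p=np.array(imaging.camera_info(n)["position"]); d=ray(n,uv,0)-p; d/=np.linalg.norm(d); M=np.eye(3)-np.outer(d,d); A.append(M); b.append(M@p)
    return np.linalg.lstsq(np.vstack(A),np.hstack(b),rcond=None)[0]
E
python3 - <<'E'
import cv2
a=cv2.imread("pics/top0.png")[200:340,205:445]; cv2.imwrite("pics/c1.png",cv2.resize(a,None,fx=3.3,fy=3.3,interpolation=cv2.INTER_CUBIC))
a=cv2.imread("pics/side0.png")[150:420,190:430]; cv2.imwrite("pics/c2.png",cv2.resize(a,None,fx=2.2,fy=2.2,interpolation=cv2.INTER_CUBIC))
E
```

```text
(no output)
```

View pics/c1.png

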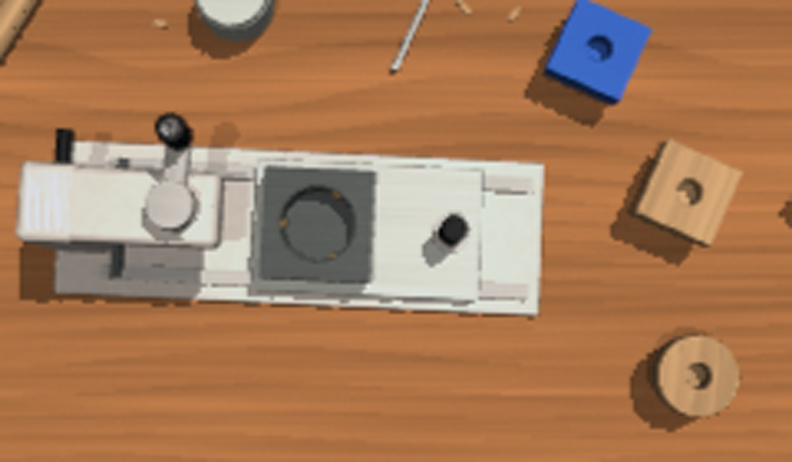

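View pics/c2.png

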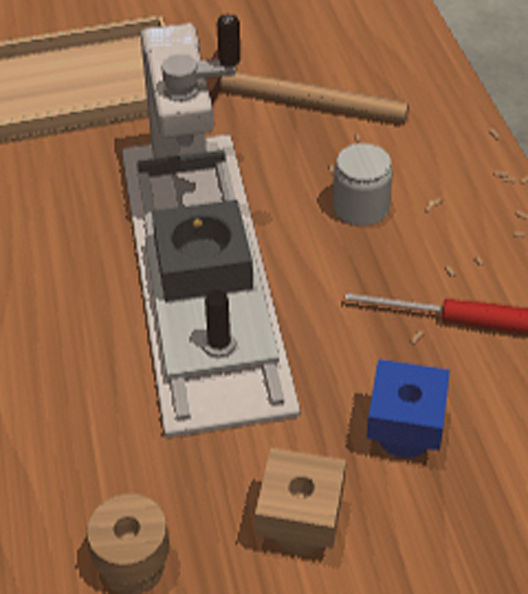

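The crops confirm the pale square at crop-1 (690,192) and the pale round at (698,376). Knob top is at crop-1 (173,127), post top at (455,227), bore at (318,223).

```bash
cat >> h.py <<'E'
def blobs(name,img,kind,amin=60):
    h=cv2.cvtColor(img,cv2.COLOR_RGB2HSV).astype(int); H,S,V=h[...,0],h[...,1],h[...,2]
    m=((H>8)&(H<25)&(S>50)&(S<140)&(V>140)) if kind=="pale" else (V<60)
    m=cv2.morphologyEx(m.astype(np.uint8),cv2.MORPH_OPEN,np.ones((2,2)))
    o=[]
    for c in cv2.findContours(m,cv2.RETR_EXTERNAL,cv2.CHAIN_APPROX_NONE)[0]:
        a=cv2.contourArea(c)
        if a>amin: o.append((a,cv2.minAreaRect(c),c))
    return o
E
python3 - <<'E'
from h import *
im=cv2.imread("pics/top0.png")[:,:,::-1]
print("HSV",[cv2.cvtColor(im,cv2.COLOR_RGB2HSV)[v,u].tolist() for u,v in((405,255),(409,308),(450,290),(480,330),(160,300))])
for a,r,c in blobs("top",im,"pale"):
    print("pale",a,np.round(r[0],1),np.round(r[1],1),round(r[2],1),ray("top",r[0],.064).round(4))
f=lambda u,v:(u/3.3+205-.35,v/3.3+200-.35); g=lambda u,v:(u/2.2+190-.3,v/2.2+150-.3)
k=ray("top",f(173,127),.262);p=ray("top",f(455,227),.1);b=ray("top",f(318,223),.073)
print("knob",k,"post",p,"bore",b)
print("side knob",ray("side",g(229,22),.262),"post",ray("side",g(217,292),.1),"bore",ray("side",g(201,234),.073))
d=k[:2]-p[:2]; a=np.arctan2(d[1],d[0])-np.arctan2(.26,.05); print("yaw",a,"len",np.hypot(*d),np.hypot(.05,.26))
for q in((542,165),(536,315),(55,290)): print("plate",ray("top",f(*q),.01).round(4))
print("tray rim",[ray("top",q,.03).round(4).tolist() for q in((137,256),(198,254),(201,347),(139,349))])
E
```

```text
HSV [[15, 115, 190], [15, 115, 210], [13, 158, 178], [13, 156, 185], [19, 96, 215]]
pale 1872.0 [300. 460.] [38. 80.] 90.0 [ 0.0739 -0.0055  0.064 ]
pale 434.0 [417.5 314.5] [23. 23.] 90.0 [ 0.443 -0.317  0.064]
pale 4734.0 [168.5 303.5] [91. 59.] 90.0 [0.4734 0.3457 0.064 ]
pale 236.5 [146.7 289.1] [ 46.8 106. ] 31.7 [0.5117 0.4052 0.064 ]
pale 554.0 [414.6 258.7] [24.8 24.3] 24.0 [ 0.5918 -0.3128  0.064 ]
pale 141.0 [629.8 210.1] [13.1 19.1] 87.0 [ 0.7245 -0.9057  0.064 ]
pale 530.5 [209.5 203. ] [ 7.9 82.6] 32.0 [0.7453 0.2436 0.064 ]
pale 9569.0 [338.   56.5] [ 39. 248.] 90.0 [ 1.1671 -0.1097  0.064 ]
pale 339.0 [206.9  56.5] [ 9.8 39.4] 2.3 [1.1668 0.2614 0.064 ]
pale 8000.5 [341.  17.] [238.  34.] -0.0 [ 1.2864 -0.119   0.064 ]
pale 518.5 [211.  17.] [34. 16.] 90.0 [1.2859 0.2528 0.064 ]
knob [0.62340934 0.08688922 0.262     ] post [ 0.56372643 -0.11648934  0.1       ] bore [ 0.56883221 -0.00697809  0.073     ]
side knob [0.62407926 0.08410788 0.262     ] post [ 0.56522833 -0.11110004  0.1       ] bore [ 0.56955263 -0.00575938  0.073     ]
yaw -0.09545519697586657 len 0.21195491553815551 0.26476404589747454
plate [ 0.6221 -0.1956  0.01  ]
plate [ 0.4949 -0.1888  0.01  ]
plate [0.5167 0.2171 0.01  ]
tray rim [[0.6034, 0.4477, 0.03], [0.6087, 0.2795, 0.03], [0.3562, 0.2644, 0.03], [0.3513, 0.4315, 0.03]]
```

```bash
cat >> h.py <<'E'
YAW=-.05; X=np.array([np.cos(YAW),np.sin(YAW),0]); Y=np.array([-np.sin(YAW),np.cos(YAW),0]); Zv=np.array([0,0,1.])
O=np.array([.5738,.0884,0])       # stand origin
def down(c): return (R.from_euler("z",c+np.pi/2)*R.from_euler("x",np.pi)).as_rotvec()
def near(c,p,per=np.pi):
    q=np.arctan2(p[1],p[0]); return c+per*np.round((q-c)/per)
ZS=.34
def above(p,c,z=ZS):
    "up, across at travel height"
    e=ctrl.sense()["eef_pos"]
    if e[2]<ZS-.005: ctrl.line_to([e[0],e[1],ZS],v=.25)
    ctrl.move_ptp([p[0],p[1],ZS],down(c))
    if z<ZS: ctrl.line_to([p[0],p[1],z],v=.2)
def st(): 
    s=ctrl.sense(); return round(s["time_s"],1),s["eef_pos"].round(4),s["wrist_force"].round(1),round(s["finger_gap"],4)
def slide(p,dist,N):
    "grip post at p, slide dist along stand y, let go"
    c=near(YAW,p); above(p,c,.15); ctrl.line_to([p[0],p[1],.068],v=.12); effector.grasp(); print("grip",st())
    e=ctrl.sense()["eef_pos"]; hit=ctrl.line_to(e+Y*dist,v=.1,contact_N=N); print("slid",hit,st(),"moved",(ctrl.sense()["eef_pos"]-e)@Y)
    effector.open_jaws(); e=ctrl.sense()["eef_pos"]; ctrl.line_to([e[0],e[1],.2],v=.25); return e
E
python3 - <<'E'
from h import *
f=lambda u,v:(u/3.3+205-.35,v/3.3+200-.35); g=lambda u,v:(u/2.2+190-.3,v/2.2+150-.3)
print("tri knob",two(f(173,127),g(229,22)),"post",two(f(455,227),g(217,292)), "exp knob uv",proj("top",O+X*.05+Zv*.262),"hub",proj("top",O+Zv*.22),f(170,205))
im=cv2.imread("pics/top0.png")[:,:,::-1]
r=[r for a,r,c in blobs("top",im,"pale") if abs(r[0][0]-414)<5 and abs(r[0][1]-258)<5][0]
b=np.array([ray("top",q,.064)[:2] for q in cv2.boxPoints(r)]); print(b.round(4),[np.degrees(np.arctan2(*(b[(i+1)%4]-b[i])[::-1]))%90 for i in range(4)])
print(slide(np.array([.5637,-.1165]),-.065,12))
cv2.imwrite("pics/t1.png",cv2.resize(imaging.grab_frame("top")[200:340,205:445,::-1],None,fx=3.3,fy=3.3,interpolation=cv2.INTER_CUBIC))
E
```

```text
tri knob [0.62417033 0.08712246 0.2598294 ] post [ 0.56387084 -0.11624889  0.10578935] exp knob uv [257.50776875 237.99216889] hub [258.41676333 261.1600775 ] (256.1651515151515, 261.7712121212121)
[[ 0.5755 -0.2686]
 [ 0.6356 -0.2966]
 [ 0.6081 -0.3572]
 [ 0.5483 -0.3289]] [np.float64(65.050698685057), np.float64(65.62636654709377), np.float64(64.73486015377131), np.float64(65.75231700939578)]
grip (6.4, array([ 0.5639, -0.1165,  0.0683]), array([ 0.3, -0.6,  3.6]), -0.0002)
slid False (7.2, array([ 0.5605, -0.1813,  0.068 ]), array([ 0.6, -0.9,  0. ]), 0.0002) moved -0.06485257327729513
[ 0.56065775 -0.18150347  0.068252  ]
```

View pics/t1.png

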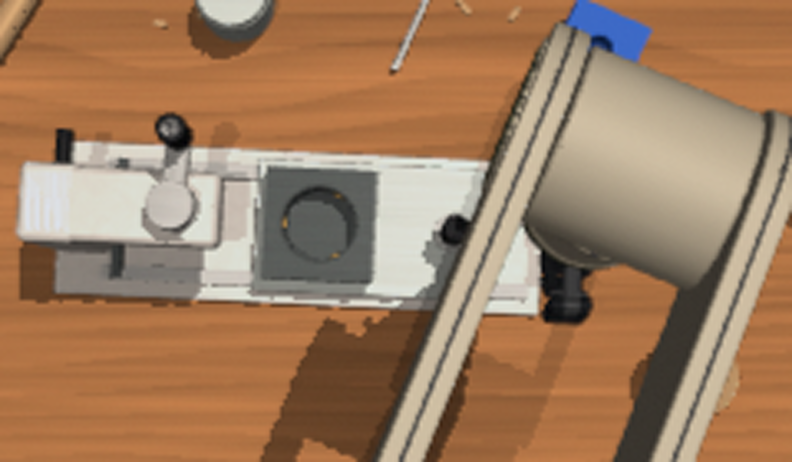

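The grip came up empty (gap 0), and the post is unmoved at crop (455,228). I'll check where the tool really is against its projection.

Run:
```python
from h import *
s=ctrl.sense();e=s["eef_pos"]; print(st(),s["orientation"])
for n in("top","side"): print(n,proj(n,e),proj(n,[0,0,0]),proj(n,[.5637,-.1165,.1]))
cv2.imwrite("pics/s1.png",imaging.grab_frame("side")[100:400,190:590,::-1].repeat(2,0).repeat(2,1))
```

```text
(8.7, array([ 0.5599, -0.1812,  0.1986]), array([-0.4, -0.5,  0.6]), 0.0857) [-2.27497076e+00 -2.16388486e+00  1.28439620e-03]
top [371.40794325 267.41709619] [298.79166437 480.83362503] [342.53293637 268.44797764]
side [291.2331624  274.54167573] [ 23.93112475 323.29503503] [288.14397863 284.46440722]
```

View pics/s1.png

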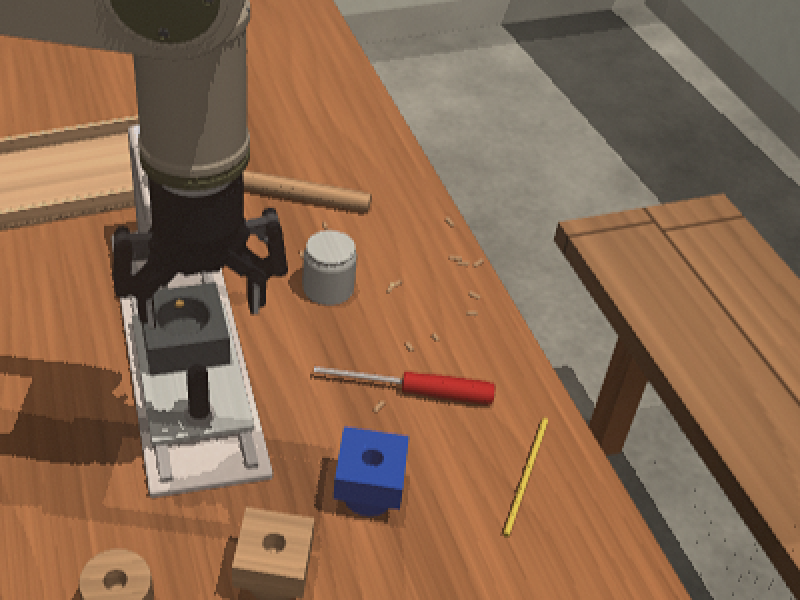

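Run:
```python
from h import *
e=ctrl.sense()["eef_pos"]
for s in(-1,1):
  p=e+s*.0427*X+Zv*.013
  print(p,proj("top",p),proj("side",p),(proj("side",p)-[190,100])*2)
for z in(.25,.3): print(proj("top",[e[0],e[1],z]))
im=cv2.cvtColor(imaging.grab_frame("side"),cv2.COLOR_RGB2HSV)[:,:,2]
m=(im[275:315,275:305]<45).astype(np.uint8); ys,xs=np.nonzero(m); print("post side px",xs.min()+275,xs.max()+275,ys.min()+275,ys.max()+275, "width rows",[ (int(m[r].sum())) for r in range(0,40,4)])
print("expect top/bottom",proj("side",[.5637,-.1165,.1]),proj("side",[.5637,-.1165,.033]))
```

```text
[ 0.5169517  -0.17893352  0.21094281] [371.26316019 285.17088104] [267.57672607 273.20299808] [155.15345215 346.40599616]
[ 0.60224498 -0.18320174  0.21094281] [372.54246101 249.42254064] [313.78709482 266.6227503 ] [247.57418964 333.24550061]
[373.76950579 266.11794352]
[376.35548906 264.59025577]
post side px 284 294 283 308 width rows [0, 0, 3, 10, 10, 10, 10, 9, 9, 0]
expect top/bottom [288.14397863 284.46440722] [289.35516071 305.43082008]
```

Predicted and seen fingertips differ by about 13 px in the side view. I'll shut the fingers, touch clear bench gently to check height, and photograph the tips there.

Run:
```python
from h import *
p=np.array([.44,-.16]); above(p,near(YAW+np.pi/2,p),.15); effector.grasp()
print(ctrl.line_to([*p,-.003],v=.05,contact_N=5),st()); 
e=ctrl.sense()["eef_pos"]
a=imaging.grab_frame("side"); b=imaging.grab_frame("top")
us=proj("side",e); ut=proj("top",e); print(us,ut)
def crop(i,u):
    u=np.round(u).astype(int); c=i[u[1]-50:u[1]+50,u[0]-50:u[0]+50,::-1].repeat(4,0).repeat(4,1); return c
cv2.imwrite("pics/tip.png",np.hstack([crop(a,us),crop(b,ut)]))
ctrl.line_to([*p,.15],v=.25)
```

```text
False (15.9, array([ 0.4401, -0.16  , -0.0029]), array([ 0.1,  0.1, -0.5]), -0.0)
[236.37632125 343.17135059] [356.60166771 314.87886049]
```

View pics/tip.png

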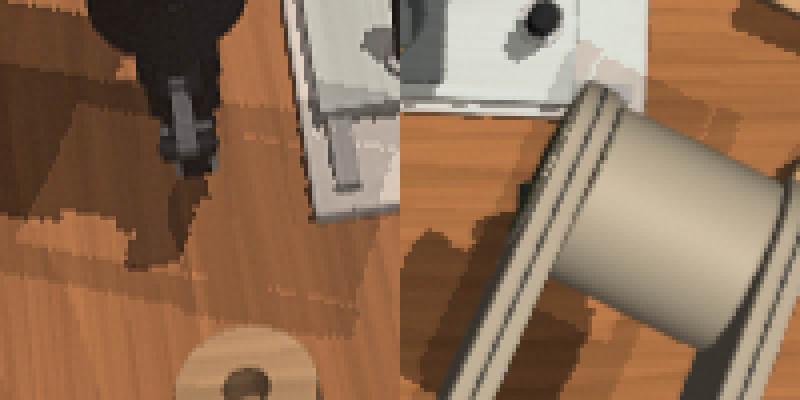

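The tip hangs above the bench at reported z = -0.003: seen at crop (195,165), expected (200,200). So the reported height is off. I'll probe down until it touches.

Run:
```python
from h import *
p=np.array([.44,-.16]); ctrl.line_to([*p,.0],v=.2)
for z in(-.02,-.04,-.06):
    h=ctrl.line_to([*p,z],v=.03,contact_N=6); print(h,st())
    if h: break
e=ctrl.sense()["eef_pos"]; a=imaging.grab_frame("side"); us=np.round(proj("side",[e[0],e[1],0])).astype(int); print(us)
cv2.imwrite("pics/tip2.png",a[us[1]-50:us[1]+50,us[0]-50:us[0]+50,::-1].repeat(4,0).repeat(4,1))
ctrl.line_to([*p,.15],v=.25)
```

```text
False (18.5, array([ 0.4401, -0.16  , -0.0199]), array([ 0.3, -0.1, -0.4]), -0.0001)
True (19.0, array([ 0.4402, -0.1601, -0.0318]), array([-2.3,  0.3,  8.7]), 0.0)
[236 342]
```

View pics/tip2.png

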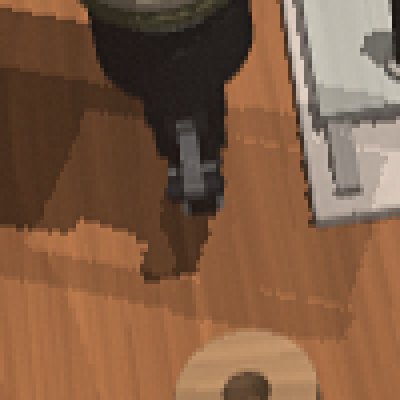

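The tool touches the bench at reported z ≈ -0.0315, and its x, y agree with the picture. The reported TCP therefore lies about 31 mm past the real tips, so I'll correct every height by that and redo the slide.

```bash
cat >> h.py <<'E'
DZ=-.031   # measured: commanded z = true z + DZ
def line(p,v=.15,ori=None,N=None): return ctrl.line_to([p[0],p[1],p[2]+DZ],v=v,ori=ori,contact_N=N)
def tcp(): return ctrl.sense()["eef_pos"]-[0,0,DZ]
def st():
    s=ctrl.sense(); return round(s["time_s"],1),tcp().round(4),s["wrist_force"].round(1),round(s["finger_gap"],4)
def above(p,c,z=ZS):
    e=tcp()
    if e[2]<ZS-.005: line([e[0],e[1],ZS],v=.3)
    ctrl.move_ptp([p[0],p[1],ZS+DZ],down(c))
    if z<ZS: line([p[0],p[1],z],v=.25)
def slide(p,dist,N):
    c=near(YAW,p); above(p,c,.13); line([p[0],p[1],.070],v=.12); effector.grasp(); print("grip",st())
    e=tcp(); hit=line(e+Y*dist,.1,N=N); print("slid",hit,st(),"moved",(tcp()-e)@Y)
    effector.open_jaws(); e=tcp(); line([e[0],e[1],.15],v=.25); return e
def toppic(name,box=(205,200,445,340),k=3.3):
    i=imaging.grab_frame("top"); x0,y0,x1,y1=box; cv2.imwrite(name,cv2.resize(i[y0:y1,x0:x1,::-1],None,fx=k,fy=k,interpolation=cv2.INTER_CUBIC)); return i
E
python3 - <<'E'
from h import *
effector.open_jaws()
print(slide(np.array([.5637,-.1165]),-.065,10))
p=np.array([.40,-.25]); above(p,near(0,p))
i=toppic("pics/t2.png")
for a,r,c in blobs("top",i,"pale"):
    if 400<a<600 and r[0][0]>350: print(a,r[0],ray("top",r[0],.064).round(4),r[2])
E
```

```text
grip (24.9, array([ 0.5626, -0.1165,  0.0706]), array([-8.5, -0.3,  9.4]), 0.0203)
slid True (25.4, array([ 0.5604, -0.1598,  0.0706]), array([ 1.2, -3.4,  4. ]), 0.0205) moved -0.04333490891292114
[ 0.55968174 -0.15681621  0.06961861]
561.5 (414.54986572265625, 258.72247314453125) [ 0.5919 -0.3128  0.064 ] 24.227745056152344
```

View pics/t2.png

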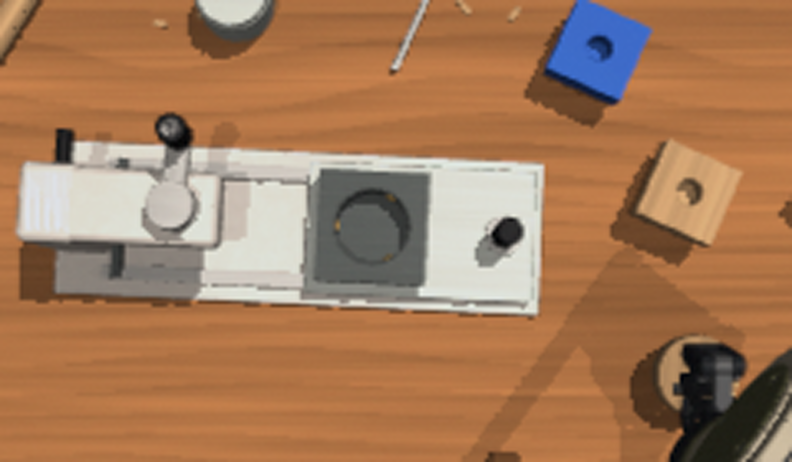

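Run:
```python
from h import *
f=lambda u,v:(u/3.3+205-.35,v/3.3+200-.35)
b=ray("top",f(371.5,226.5),.073); p=ray("top",f(510,230.5),.1); print("bore",b,"post",p,"bore in stand",(b-O)@X,(b-O)@Y,"post",(p-O)@X,(p-O)@Y)
q=np.array([.560,-.1585]); c=near(YAW,q); above(q,c,.13); line([*q,.07],.12); effector.grasp(); print("grip",st())
ctrl.wait(.3); e=tcp(); hit=line(e-Y*.03,.06,N=14); print(hit,st(),(tcp()-e)@Y); effector.open_jaws(); ctrl.wait(.2); e=tcp(); line([*e[:2],.15],.25)
p=np.array([.36,-.1]); above(p,near(0,p)); i=toppic("pics/t3.png",(295,240,385,310),8)
for a,r,c in blobs("top",i,"pale"):
    if 400<a<600 and r[0][0]>350: print(a,r[0],ray("top",r[0],.064).round(4),r[2])
```

```text
bore [ 0.56592717 -0.05026087  0.073     ] post [ 0.56088047 -0.16004597  0.1       ] bore in stand -0.0009328407379716411 -0.13888105753032498 post -0.0004862568046543978 -0.24878118682228334
grip (31.1, array([ 0.5605, -0.1586,  0.0706]), array([0.7, 0. , 2.8]), 0.0201)
True (31.7, array([ 0.5603, -0.1622,  0.0706]), array([-0.7,  3.4,  5.6]), 0.0201) -0.0036610681052460597
533.0 (397.6393737792969, 433.5328674316406) [ 0.1384 -0.2578  0.064 ] 21.370620727539062
549.0 (388.8587951660156, 432.5599365234375) [ 0.1409 -0.2352  0.064 ] 22.01128387451172
435.0 (417.5, 314.5) [ 0.443 -0.317  0.064] 90.0
556.0 (414.60308837890625, 258.76806640625) [ 0.5917 -0.3129  0.064 ] 23.96249008178711
```

View pics/t3.png

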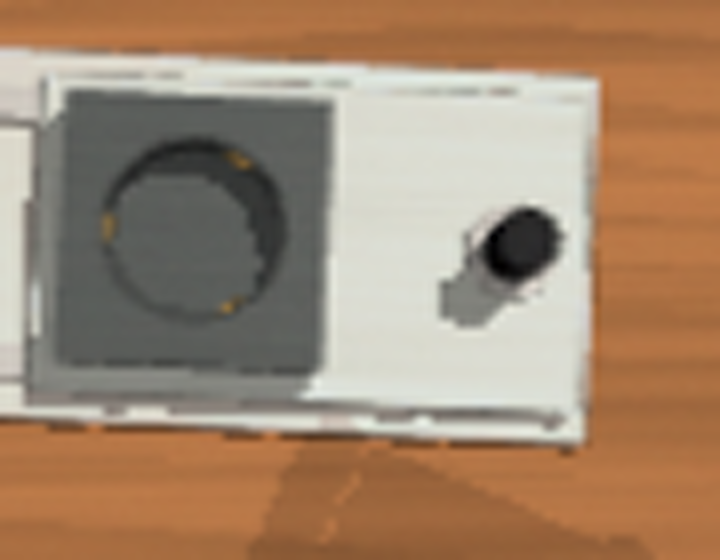

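The carriage is now at its out stop, and the bore is centred at crop (196,231). The hub and plate agree with the stand axis at about (0.573, 0.095), so the crank sits about 0.13 rad forward. Now the square blank.

```bash
cat >> h.py <<'E'
O=np.array([.5732,.0946,0]); HOLD=np.array([.5660,-.0550]); POST=np.array([.5605,-.1650])
def pick(p,c,z0=.025):
    above(p,c,.12); line([*p,z0],.12); effector.grasp(); print("picked",st())
def seat():
    c=near(YAW,HOLD); above(HOLD,c,.16); line([*HOLD,.073+.025+.003],.12)
    f0=ctrl.sense()["wrist_force"]; print("at rim",st())
    print("touch",line([*HOLD,.063+.025-.004],.04,N=5),st())
    e=tcp(); z=e[2]
    for k in range(40):
        z=max(z-.0015,.066); s=(1 if k%2 else -1)*.13
        line([*HOLD,z],.03,ori=down(c+s))
        t=tcp(); f=ctrl.sense()["wrist_force"]-f0
        if k%4==3: print(k,t.round(4),f.round(1))
        if abs(f[2])>45: print("force",f); z=t[2]+.001
        if t[2]<.0672: break
        if t[2]<.0695 and f[2]>25: break
    line([*HOLD,tcp()[2]],.03,ori=down(c)); print("seated",st())
E
python3 - <<'E'
from h import *
f=lambda u,v:(295+u/8-.44,240+v/8-.44)
print(ray("top",f(196,231.5),.073),ray("top",f(523,243),.1))
p=np.array([.5918,-.3128]); pick(p,near(np.radians(65.2),p,np.pi/2)); e=tcp(); line([*e[:2],.1],.15); print(st())
E
```

```text
[ 0.56535508 -0.05515709  0.073     ] [ 0.55973609 -0.16196698  0.1       ]
picked (38.2, array([ 0.593 , -0.3136,  0.0267]), array([ 0.5, -0.4,  6.3]), 0.0651)
(38.8, array([ 0.5923, -0.3132,  0.099 ]), array([-0.4, -0.5, -1.7]), 0.0653)
```

Run:
```python
from h import *
seat()
```

```text
at rim (42.3, array([ 0.5667, -0.0551,  0.102 ]), array([ 0.5,  0. , -1.6]), 0.0649)
touch True (42.6, array([ 0.5655, -0.0557,  0.0885]), array([-0.1, -2. , -1.3]), 0.0651)
3 [ 0.5662 -0.0548  0.0827] [-1.  -0.6  0.4]
7 [ 0.566  -0.055   0.0764] [-0.6 -0.3 -0.7]
11 [ 0.5661 -0.055   0.0705] [-0.2  0.4 -0.7]
15 [ 0.5678 -0.0556  0.0696] [-7.6  0.1 25.2]
19 [ 0.5678 -0.0556  0.0696] [-8.2 -0.4 25.5]
23 [ 0.5678 -0.0556  0.0696] [-7.3 -0.4 25. ]
27 [ 0.5678 -0.0555  0.0696] [-8.5 -0.5 25. ]
31 [ 0.5678 -0.0556  0.0696] [-7.4 -1.1 25.3]
35 [ 0.5678 -0.0556  0.0696] [-8.5  0.3 25.2]
39 [ 0.5678 -0.0556  0.0696] [-9.9  0.  25.3]
seated (59.1, array([ 0.5664, -0.0552,  0.07  ]), array([-1.5, -0.4,  5.5]), 0.0651)
```

```bash
sed -i 's/if t\[2\]<.0695 and f\[2\]>25: break/if t[2]<.0712 and f[2]>18: break/' h.py
cat >> h.py <<'E'
def slide(p,dist,N):
    c=near(YAW,p); above(p,c,.13); line([p[0],p[1],.070],v=.15); effector.grasp(); ctrl.wait(.2); print("grip",st())
    e=tcp(); hit=line(e+Y*dist,.12,N=N); m=(tcp()-e)@Y; print("slid",hit,st(),"moved",m)
    effector.open_jaws(); e=tcp(); line([e[0],e[1],.13],v=.25); return m
E
python3 - <<'E'
from h import *
effector.open_jaws(); e=tcp(); line([*e[:2],.15],.25); ZS_=None
import h; h.ZS=.16   # low hop to the post
slide(POST,.156,14)
h.ZS=.34; p=np.array([.42,-.12]); above(p,near(0,p)); toppic("pics/t4.png")
E
```

```text
grip (62.4, array([ 0.5602, -0.1651,  0.0707]), array([-4.8,  0.3,  7.2]), 0.0201)
slid True (63.5, array([ 0.5677, -0.0178,  0.0707]), array([ 0.1, -3.1,  3.7]), 0.0202) moved 0.14750591843780578
```

View pics/t4.png

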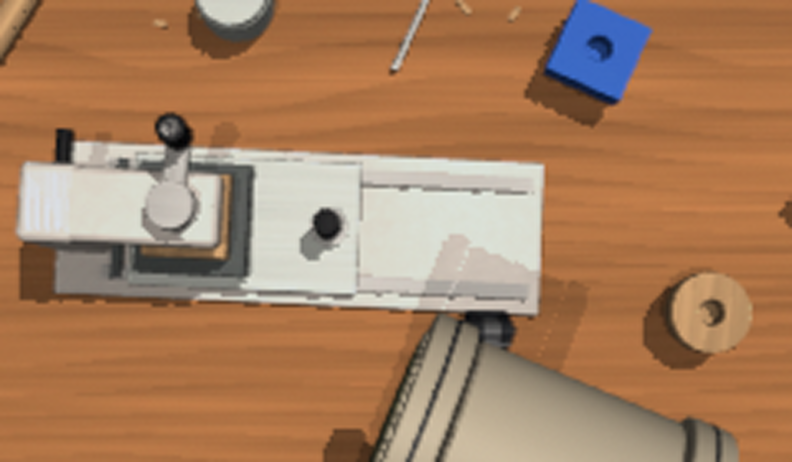

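The post is at crop (326,222) and the blank is under the head. The round blank has been knocked aside and is now at crop (711,313). I'll nudge the carriage against its stop to make sure, then take the crank.

```bash
cat >> h.py <<'E'
def pushin():
    p=POST+Y[:2]*.09; c=near(YAW+np.pi/2,p); above(p,c,.13); effector.grasp(); line([*p,.06],.15)
    print("push",line(np.r_[p,.06]+Y*.075,.08,N=20),st()); e=tcp(); line(e-Y*.01,.1); effector.open_jaws(); e=tcp(); line([*e[:2],.13],.25)
def crank_grip(knob=np.array([.6236,.0868])):
    above(knob,near(YAW,knob),.29); line([*knob,.228],.12); effector.grasp(); ctrl.wait(.2); print("crank",st())
class Crank:
    def __init__(s,th0):
        e=tcp(); s.z0=e[2]+.015*th0/6.2832; s.C=e-.05*(np.cos(th0)*X-np.sin(th0)*Y); s.C[2]=0; s.th=th0
    def pos(s,t): return s.C+.05*(np.cos(t)*X-np.sin(t)*Y)+Zv*(s.z0-.015*t/6.2832)
    def tang(s): # measured force along the backward direction
        return ctrl.sense()["wrist_force"]@(np.sin(s.th)*X+np.cos(s.th)*Y)
    def to(s,t,v=.1,step=.26):
        n=max(1,int(np.ceil(abs(t-s.th)/step)))
        for a in np.linspace(s.th,t,n+1)[1:]: line(s.pos(a),v); s.th=a
E
python3 - <<'E'
from h import *
import json
pushin(); crank_grip(); k=Crank(.1); z=k.th
for i in range(8):
    k.to(k.th-.05,.04); f=ctrl.sense()["wrist_force"]; print(round(k.th,2),f.round(1),round(k.tang(),1),tcp().round(4))
    if abs(k.tang())>12: break
E
```

```text
push True (70.7, array([ 0.5671, -0.0403,  0.0609]), array([-2.7, -7.4,  6. ]), -0.0003)
crank (76.1, array([0.6231, 0.0868, 0.2286]), array([-5.6,  1.1,  4.6]), 0.0208)
0.05 [-2.9 -2.2  1.2] -2.5 [0.6232 0.0889 0.2288]
0.0 [-3.9 -5.7  2.7] -5.9 [0.6233 0.0909 0.2288]
-0.05 [ -4.8 -13.5   2.1] -13.5 [0.6234 0.0911 0.2288]
```

The stop is found at y ≈ 0.091, which becomes zero. Now cranking.

```bash
cat >> h.py <<'E'
def thread(k):
    h=np.pi/2
    for t in(2*h,h,3*h,2*h,6.37): k.to(t); s=ctrl.sense(); print("th",round(t,2),st()[:3],"tan",round(k.tang(),1),"err mm",((tcp()-k.pos(t))*1e3).round(1))
    ctrl.wait(.2)
def unwind(k):
    k.to(.06); k.to(-.03,.04); print("up",st(),round(k.tang(),1)); effector.open_jaws(); e=tcp(); line([*e[:2],.29],.2)
E
python3 - <<'E'
from h import *
k=Crank(0.0); thread(k); i=imaging.grab_frame("side"); cv2.imwrite("pics/s2.png",i[130:330,200:400,::-1].repeat(3,0).repeat(3,1))
unwind(k)
E
```

```text
th 3.14 (80.3, array([0.5235, 0.0967, 0.2213]), array([-3.2,  4.7,  1.7])) tan -4.6 err mm [ 0.1  0.6 -0. ]
th 1.57 (82.1, array([0.5715, 0.0435, 0.2252]), array([ 1.7, -6.8, -1.1])) tan 2.1 err mm [ 0.6 -0.2  0.1]
th 4.71 (85.6, array([0.5763, 0.1432, 0.2176]), array([ 2.6, -0.6, -2.7])) tan -2.6 err mm [ 0.4 -0.3  0. ]
th 3.14 (87.4, array([0.5234, 0.0959, 0.2213]), array([-0.7, -1.4, -1.8])) tan 1.5 err mm [-0.1 -0.2  0. ]
th 6.37 (91.0, array([0.6229, 0.0866, 0.2136]), array([-1.8, -1.7,  1.3])) tan -1.9 err mm [-0.  -0.3  0. ]
up (98.4, array([0.6232, 0.0909, 0.2289]), array([ 1.7, -7.6, -1. ]), 0.0206) -7.6
```

```bash
cat >> h.py <<'E'
TRAY=np.array([.4799,.3558]); TY=.062; TX=np.array([np.cos(TY),np.sin(TY)])
def unseat():
    import h
    h.ZS=.17; c=near(YAW,HOLD); above(HOLD,c,.13); h.ZS=.34; line([*HOLD,.0697],.12); effector.grasp(); print("hold",st())
    z=.0697; q=tcp()[:2]
    for k in range(10):
        z+=.0025; line([*q,z],.04,ori=down(c+(.1 if k%2 else -.1)))
    line([*q,z],.1,ori=down(c)); line([*q,.13],.2); print("out",st())
def place(s):
    p=TRAY+TX*.055*s; c=near(TY+np.pi/2,p); above(p,c,.07); print("put",line([*p,.006+.0267-.003],.06,N=6),st())
    effector.open_jaws(); line([*p,.12],.2); print(st())
E
python3 - <<'E'
from h import *
import h
m=slide(POST+Y[:2]*.149,-.156,14)
unseat()
E
```

```text
grip (102.7, array([ 0.5677, -0.0162,  0.0707]), array([-4.2, -0. ,  6.6]), 0.0206)
slid True (103.9, array([ 0.5601, -0.1659,  0.0707]), array([-0.2,  1.4,  5.8]), 0.0202) moved -0.1498813638590967
hold (107.0, array([ 0.567 , -0.0551,  0.0715]), array([-3.1,  0.1,  5.5]), 0.0653)
out (111.0, array([ 0.5685, -0.0555,  0.1315]), array([ 0.2,  0. , -1.6]), 0.0653)
```

Run:
```python
from h import *
place(1); i=toppic("pics/t5.png",(120,190,450,360),2.4)
for a,r,c in blobs("top",i,"pale"):
    if 330<a<650 and r[0][0]>350 and r[0][1]>150: print(a,r[0],r[1],ray("top",r[0],.064).round(4))
```

```text
put True (115.2, array([0.5344, 0.3589, 0.0342]), array([1.5, 0.3, 3.8]), 0.0647)
(116.1, array([0.5348, 0.3592, 0.1199]), array([ 0.1, -0.1, -0.5]), 0.0853)
436.0 (421.5, 295.0) (24.0, 23.0) [ 0.4946 -0.329   0.064 ]
```

View pics/t5.png

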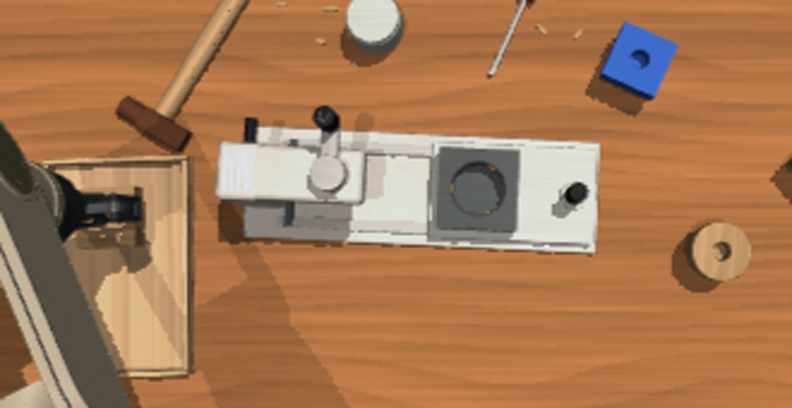

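The square blank has been set in the tray, the crank is at zero and the carriage is out. The round blank's disc is centred at (721,252) in this crop, i.e. top (420.1,294.7). Next is the whole round-blank cycle up to sliding in.

Run:
```python
from h import *
import h
p=ray("top",(420.1,294.7),.064)[:2]; print(p)
pick(p,np.arctan2(p[1],p[0])); seat(); 
effector.open_jaws(); e=tcp(); line([*e[:2],.15],.3)
h.ZS=.16; slide(POST,.158,20); h.ZS=.34
```

```text
[ 0.49535913 -0.3252809 ]
picked (121.8, array([ 0.4966, -0.3262,  0.0268]), array([-0.4,  0.4,  6.4]), 0.0646)
at rim (125.6, array([ 0.5667, -0.0551,  0.102 ]), array([ 0.5, -0.8, -1. ]), 0.0644)
touch False (126.2, array([ 0.5655, -0.0548,  0.0833]), array([ 1.5,  1.7, -4.9]), 0.0642)
3 [ 0.5658 -0.0549  0.0771] [-0.6  2.4 -0.7]
7 [ 0.566  -0.0549  0.0713] [-0.4  2.3 -0.9]
11 [ 0.5672 -0.0553  0.0697] [-13.3   3.9  26.6]
seated (131.2, array([ 0.5665, -0.0551,  0.0703]), array([-2.9,  1.4,  4.8]), 0.0642)
grip (134.4, array([ 0.5602, -0.1651,  0.0707]), array([-4.3,  1. ,  6. ]), 0.0203)
slid True (135.5, array([ 0.5677, -0.0154,  0.0707]), array([ 0.3, -2. ,  2.8]), 0.0203) moved 0.14989489621140226
```

Run:
```python
from h import *
crank_grip(np.array([.6234,.0909]))
i=imaging.grab_frame("side"); cv2.imwrite("pics/s3.png",i[150:300,225:350,::-1].repeat(4,0).repeat(4,1))
```

```text
crank (139.8, array([0.6234, 0.0909, 0.2285]), array([-3.5, -0.4,  5.5]), 0.0205)
```

View pics/s3.png

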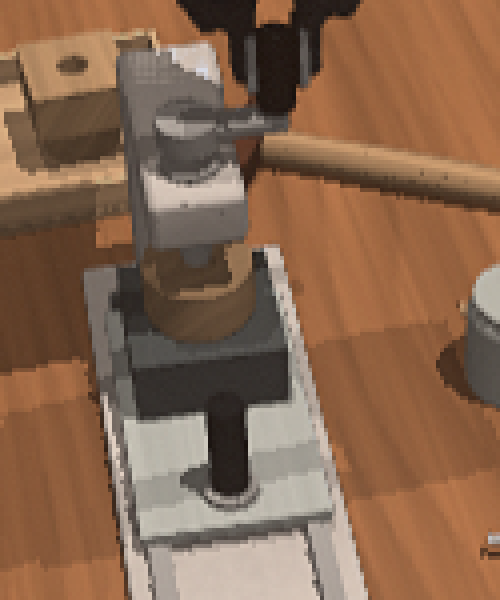

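The round blank's shoulder (crop 200,330) sits flush on the holder rim, the knob is gripped at (275,70), and the square stands upright in the tray (75,100). Now cranking, unwinding and sliding out.

Run:
```python
from h import *
k=Crank(0.0); thread(k); unwind(k)
slide(POST+Y[:2]*.1495,-.157,16); unseat(); place(-1)
h=tcp(); line([*h[:2],.34],.3); ctrl.move_ptp([.30,-.30,.30],down(near(0,[.3,-.3])))
toppic("pics/t6.png",(120,150,450,360),2.4); print(st())
```

```text
th 3.14 (143.3, array([0.5234, 0.0964, 0.221 ]), array([-2.7,  2.4,  3.7])) tan -2.2 err mm [-0.   0.5 -0. ]
th 1.57 (145.1, array([0.5712, 0.0436, 0.2248]), array([ 1.9, -2.1,  2.5])) tan 2.0 err mm [0.3 0.1 0. ]
th 4.71 (148.6, array([0.5764, 0.1432, 0.2173]), array([3.5, 5.1, 0.4])) tan -3.2 err mm [ 0.5 -0.1  0. ]
th 3.14 (150.4, array([0.5234, 0.0953, 0.221 ]), array([-5.6, -0.7,  4.7])) tan 1.0 err mm [-0.1 -0.6 -0. ]
th 6.37 (154.0, array([0.6227, 0.086 , 0.2133]), array([ 0.3, -2.4,  2.5])) tan -2.3 err mm [-0.3 -0.6 -0. ]
up (161.3, array([0.6233, 0.0911, 0.2285]), array([-0.6, -5.8,  3.4]), 0.0206) -5.8
grip (165.7, array([ 0.5678, -0.0157,  0.0707]), array([-4.1, -0.2,  7. ]), 0.0201)
slid True (166.8, array([ 0.5601, -0.1654,  0.0706]), array([0.4, 3.3, 5.3]), 0.0204) moved -0.14987038424248614
hold (170.0, array([ 0.5669, -0.0551,  0.0712]), array([-2.8,  0.1,  6.8]), 0.0643)
out (173.9, array([ 0.5684, -0.0554,  0.1316]), array([ 0.4,  0.3, -2.4]), 0.0643)
put True (178.2, array([0.4248, 0.3518, 0.0339]), array([-0. , -0.3,  5.5]), 0.0644)
(179.1, array([0.4249, 0.3523, 0.1196]), array([-0.7, -0.3, -0.4]), 0.0859)
(182.4, array([ 0.3005, -0.2996,  0.331 ]), array([-0.3,  0.6, -0.1]), 0.0857)
```

View pics/t6.png

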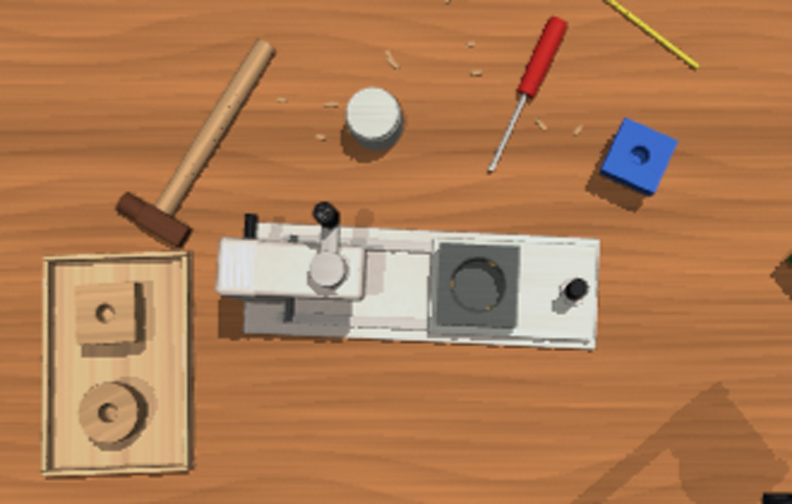

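The square (105,312) and round (108,413) blanks both stand in the tray. The crank points along +x and the carriage is out with an empty holder. The mallet, tin and screwdriver are untouched.

```bash
python3 -c "
from h import *
print(ctrl.sign_off())"
```

```text
the job is handed in; nothing more can be done
None
```

I threaded both blanks, square first, and stood them upright in the tray, with the tap up, the carriage out and the far-side things untouched; I handed the job in at about 182 s, and it returned no verdict.

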